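# Stop down the iris of the stage uplight

### The arm

A 6-joint arm with a two-finger parallel gripper is mounted at the origin on the work surface. World frame = base frame: x ahead of the robot, y to its left, z up, the work surface at z = 0. Lengths are in m, angles in rad, forces in N, time in s.
With the tool pointing down it reaches from about 0.4 to 0.825 m from the base axis. Payload 7 kg.
Tool frame: the origin (TCP) lies between the finger pads; the fingertips stand 22 mm ahead of it and the grasp point (between the pads) lies 3 mm ahead of it; z points along the fingers, y is the line along which they close (so a half turn about z gives the same grasp; the last joint's range is limited). The gripper opens to 85 mm and grips with 20 to 120 N. Pads are 22 mm wide; open, the fingers measure 114 mm over their backs; the gripper's body (76 mm by 85 mm) begins 54 mm behind the grasp point. The pads swing forward as they close: fully open they stand 13 mm farther back than shut.
Start: joints at [-0.97, 0.359, 0.012, 0, -1.224, -0.288], TCP at [0.208, -0.642, 0.253] pointing down, gripper open.
Joint ranges: [-3.07, 3.07], [-1.43, 2.12], [-1.02, 1.25], [-3.03, 1.67], [-3.05, -0], [-3.03, 3.03]. Speed limits (rad/s): [2.39, 2.39, 3.01, 3.14, 3.14, 3.14].

### API

Orientations are given as a unit quaternion [x, y, z, w].
In Python, from cell import monitor, grab_frame, calibration, workorder gives the robot as it stands.
- The arm moves only by the tool arm_command, never from a script. Its argument "motion" is a list of rows, each an object with "fingers": the finger opening in m, from 0 to 0.0854; "slide": the shift along the tool's x, y, z in m, a list of three; "turn": the turn, a rotation vector about the tool's x, y, z in rad, a list of three. A call has exactly 8 rows; each row shifts and turns the commanded pose from where the row before left it, along the tool's axes as they then stand; what a row does not reach is not made up. A row lasts 1/10 s, in which the tool goes at most 50 mm and 8.59 degrees, less where a joint would pass 70% of its speed; a pose out of reach is approached as far as the arm can. A call is refused whole if a number of a shift passes 0.05 or a number of a turn 0.15, either way. A call with a gripper value outside its range is refused whole. The fingers move at their own pace and stop on an object; the grip force is fixed at half the most. Time passes only in rows, so rows that do not move let the fingers close, or fill a call up. It gives the time, the measured TCP pose, the force, the opening and the grip force at its end, in the units of the state.
- monitor.read_state(): the state, without advancing time (a new reading comes with each control period).
- grab_frame(name): name is "scene" or "top" or "wrist"; returns the picture (384x512x3 uint8, red, green, blue); there is no depth.
- calibration(name): a dict with "mtx" (3x3 intrinsics, pixels), "pose" (4x4, takes a point from camera to world coordinates). Camera axes: x right, y down, z forward; pixel columns grow to the right and rows downward; lengths in m; the calibration is good to about 2 mm. A picture is of the moment at which its call begins: read the wrist's pose just before it. calibration takes no time and is no camera call; for the wrist camera it gives the pose at the moment of the call.
- workorder.finish_job(): hands the job in; it is judged then, once.
The state is a dict: "time_s": time; "joint_positions": joint angles; "qvel": joint speeds; "joint_torque": joint torques, N m; "tcp_pos": TCP position; "eef_rot": TCP orientation; "force": force on the tool from outside, world axes, zero at the start; "moment": the same for the moment, N m; "grip_width": opening from 0.0 (shut) to 1.0 (fully open); "gripper_force": force on a finger pad.
Only numpy, scipy, OpenCV 4.12 (cv2) and the standard library are available. Lean on these libraries where they do the work, as an engineer would, in place of code of your own. Each camera call takes 0.05 s, during which the arm holds its last target. There are 200 camera calls.

### The job

On the round black stage lamp, gently push the iris lever round to its fully open stop, at the end marked with the large circle, and then push it back until its pointer stands on the long scale mark; leave it there and let go. Only push the lever's upright paddle with the outside of the fingers, do not squeeze it, and leave the jar, tape, cup and tube where they are.

Things in the scene. Friction and masses are not known exactly. Their poses are not given: they have to be found in the camera images.
- lamp: Round black stage uplight, a drum 260 mm across, screwed to the table, lens up. Origin on its axis at table height, z up. Flat deck 60 mm above the table; on it, in the middle, turns the aluminium iris ring (120 mm across, top 14 mm over the deck). Lamp +x: middle of the lever's arc. Steel lugs, 12 mm high, 68 to 82 mm from the axis, stand at +1.40 and -1.40 rad, the arc's ends.
- iris (a joint): Angle of the iris ring with its lever arm and pointer about the drum's vertical axis: 0 when it points along lamp +x, growing counter-clockwise seen from above; from -1.25 (closed stop, small dot) to +1.25 (fully open stop, large circle). It stays where it is left; it takes about 2.5 to 4 N at the paddle to turn it.
- paddle_top (a point): Centre of the top of the lever's upright aluminium paddle: 24 mm along the lever, 12 mm thick, its middle 78 mm from the drum's axis, its top 118 mm and its foot 72 mm above the table. It is sprung on the arm, giving round the arc by about 0.6 mm per newton, and springs back. The flat steel arm below is 10 mm wide, from the ring to 88 mm from the axis, its top 72 mm above the table.
- lever_pointer (a point): Tip of the lever's pointer, at the outer end of the arm, 92 mm from the drum's axis and 66 mm above the table, in line with the arm and the unpushed paddle.
- scale_mark (a point): Where the pointer's tip must come: just inside the long scale mark, 92 mm from the axis, 66 mm above the table. The scale is a flat white band on the deck, 94 to 120 mm from the axis, with seven radial black marks 0.22 rad apart: the middle one long (24 mm, 3 mm wide), six short (9 mm). The band cannot move, but is turned differently on the deck each time.
- ink_jar: Closed glass ink jar, 56 mm across, 75 mm tall, standing loose near the lamp; origin at the centre of its underside. Leave alone.
- tape_roll: Roll of tape, a cardboard ring 96 mm across, 24 mm high, lying flat near the lamp; origin at the centre of its underside. Leave alone.
- water_cup: Clear cup, 72 mm across, 80 mm tall, standing near the lamp; origin at the centre of its underside. Leave alone.
- paint_tube: Paint tube 106 mm long, 26 mm wide, 18 mm high, lying near the lamp along its own x; origin at the underside of its body's middle. Leave alone.
- open_circle (a point): Centre of the large white circle (27 mm) painted on the deck beyond the fully open end of the lever's arc: 77.5 mm from the axis, 1.75 rad counter-clockwise of lamp +x. A small white dot (8 mm) lies likewise beyond the closed end, at -1.75 rad.

How it is judged:
By the outcome, as a careful person would: the job done as asked, in the order asked, and still so for the second after the job is handed in, with the robot touching nothing.
It also fails if it takes over 70 s, if anything falls off the work surface, if the arm or the gripper's body presses on something with over 40 N, if the wrist force passes 120 N, or if a joint passes its speed limit or range.

## Working session

There is one attempt and no reset: what is moved stays moved. The work goes in short steps, Python scripts to look and compute and a tool call to move; the robot and the scene stay as the last step left them, time stands still between calls to the robot, and variables do not carry over. Pictures are saved under pics/ and viewed, at most 10 in all, crops included, and the job is handed in when it is done.

Besides the shell and the picture viewer there is one more tool, called after "Call:" by a JSON object that holds its "fn" and its "kwargs", one argument or row to a line. arm_command: Moves the arm, as the interface text tells. Its arguments: {"type":"object","properties":{"motion":{"type":"array","items":{"type":"object","properties":{"fingers":{"type":"number"},"slide":{"type":"array","items":{"type":"number"}},"turn":{"type":"array","items":{"type":"number"}}}}}},"required":["motion"]}

```bash
mkdir -p pics; ls; python3 - <<'E'
from cell import monitor, grab_frame, calibration
import cv2, numpy as np
s=monitor.read_state(); print({k:np.round(v,3).tolist() for k,v in s.items()})
for n in ("top","scene"):
    f=grab_frame(n); cv2.imwrite(f"pics/{n}0.png",f[:,:,::-1])
    c=calibration(n); print(n,np.round(c["mtx"],1).tolist(),np.round(c["pose"],3).tolist())
E
```

```text
pics
{'time_s': 0.0, 'joint_positions': [-0.97, 0.359, 0.011, -0.0, -1.224, -0.288], 'qvel': [-0.001, 0.001, 0.001, -0.0, 0.001, 0.002], 'joint_torque': [-0.001, -58.332, 29.341, 6.937, -0.006, 0.0], 'tcp_pos': [0.208, -0.642, 0.252], 'eef_rot': [-0.156, 0.988, 0.001, -0.0], 'force': [0.251, 0.378, -0.314], 'moment': [0.004, 0.001, 0.002], 'gripper_force': 0.0, 'grip_width': 0.999}
top [[444.5, 0.0, 255.9], [0.0, 444.5, 189.7], [0.0, 0.0, 1.0]] [[-0.023, -0.998, 0.061, 0.481], [-1.0, 0.023, -0.009, 0.053], [0.007, -0.061, -0.998, 1.156], [0.0, 0.0, 0.0, 1.0]]
scene [[487.1, 0.0, 254.0], [0.0, 487.1, 190.1], [0.0, 0.0, 1.0]] [[0.054, 0.626, -0.778, 1.455], [0.998, -0.023, 0.051, -0.007], [0.013, -0.78, -0.626, 0.823], [0.0, 0.0, 0.0, 1.0]]
```

View pics/top0.png

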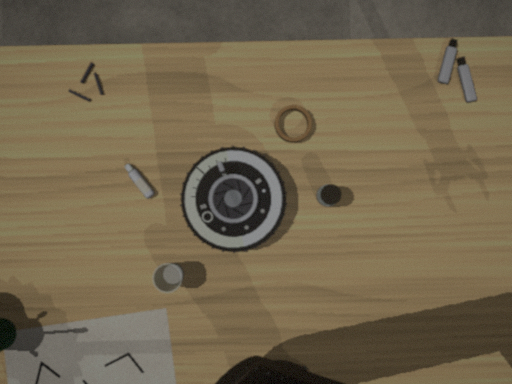

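View pics/scene0.png

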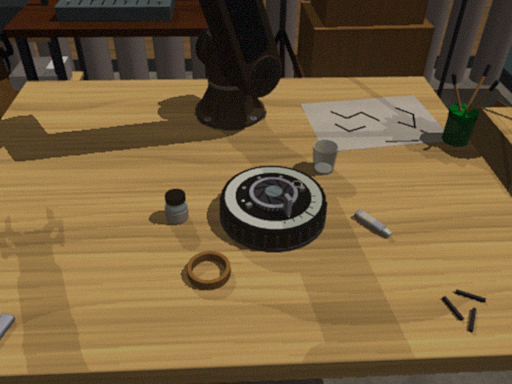

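The top view shows the lamp at about (233,198), the lever near (221,168) and the large circle near (207,217). The jar (330,195), tape (295,123), cup (168,277) and tube (140,182) are all clear of the drum. Next I'll enlarge the lamp and measure it.

```bash
cat > h.py <<'E'
import numpy as np, cv2
from cell import calibration
def ray(n,uv,z,c=None):
    c=c or calibration(n); T=np.array(c["pose"]); d=T[:3,:3]@np.linalg.inv(c["mtx"])@[uv[0],uv[1],1]
    o=T[:3,3]; return (o+d*(z-o[2])/d[2])
def proj(n,p,c=None):
    c=c or calibration(n); T=np.array(c["pose"]); q=np.array(c["mtx"])@(T[:3,:3].T@(np.array(p)-T[:3,3])); return q[:2]/q[2]
E
python3 - <<'E'
from h import *
from cell import grab_frame
f=np.mean([grab_frame("top") for _ in range(4)],0).astype(np.uint8)
c=f[135:263,170:298]; cv2.imwrite("pics/top1.png",cv2.resize(c,(600,600),interpolation=cv2.INTER_CUBIC)[:,:,::-1])
hsv=cv2.cvtColor(f,cv2.COLOR_RGB2HSV)
m=((hsv[...,1]<60)&(hsv[...,2]>110)).astype(np.uint8)
n,l,st,ce=cv2.connectedComponentsWithStats(m)
for i in range(1,n):
    if st[i,4]>6 and abs(ce[i,0]-233)<60 and abs(ce[i,1]-198)<60: print(st[i],ce[i].round(1),ray("top",ce[i],.06).round(4))
E
```

```text
[ 185  151   97   96 2696] [233.1 198.8] [0.5273 0.0997 0.06  ]
[209 175  48  47 326] [234.6 197.8] [0.5297 0.0961 0.06  ]
[257 180   3   3   7] [258. 181.] [0.5698 0.0374 0.06  ]
```

View pics/top1.png

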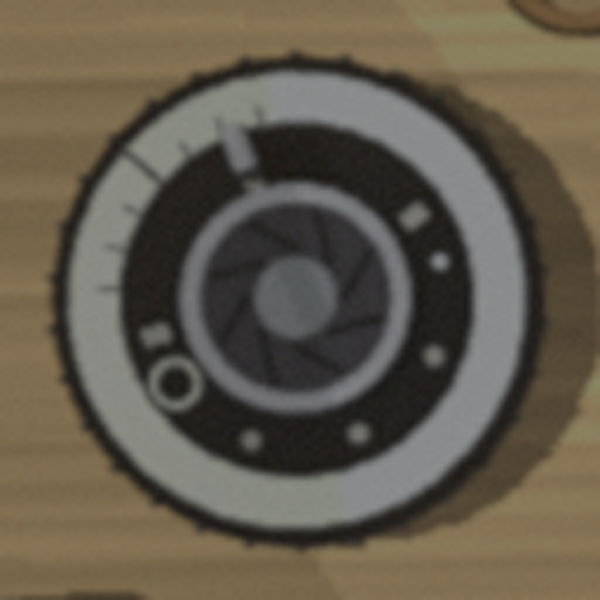

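The enlarged view shows the large circle at (175,383), the lugs at (153,335) and (414,215), the paddle at about (240,148) and the long mark from (130,150) to (155,180). The small dot is at (440,262).

```bash
python3 - <<'E'
from h import *
from cell import grab_frame
f=np.mean([grab_frame("top") for _ in range(6)],0)
g=cv2.cvtColor(f.astype(np.uint8),cv2.COLOR_RGB2HSV)
m=((g[...,1]<60)&(g[...,2]>110)).astype(np.uint8)
n,l,st,ce=cv2.connectedComponentsWithStats(m)
i=max((i for i in range(1,n) if abs(ce[i,0]-233)<6 and abs(ce[i,1]-198)<6),key=lambda i:st[i,4])
ct=max(cv2.findContours((l==i).astype(np.uint8),0,1)[0],key=len)
e=cv2.fitEllipse(ct); C=ray("top",e[0],.06)[:2]; print("centre",e,C.round(4))
px=lambda a:(np.array(a)+.5)/4.6875-.5+[170,135]
def pol(name,a,z):
    d=ray("top",px(a),z)[:2]-C; print(name,"r",np.hypot(*d).round(4),"ang",np.arctan2(d[1],d[0]).round(3)); return np.arctan2(d[1],d[0])
b=pol("circle",(175,383),.06);s=pol("dot",(440,262),.06)
pol("lug+",(153,335),.072);pol("lug-",(414,215),.072)
X=(b-1.75); print("lampx",X, s+1.75)
pol("paddle",(240,148),.118);pol("mark in",(157,182),.06);pol("mark out",(128,148),.06)
pol("pt",(222,122),.066);
# dark profile at radius 0.1..0.115
gr=f.mean(2).astype(np.float32)
th=np.arange(.2,1.9,.005)
P=[np.mean([cv2.remap(gr,*[np.float32([[v]]) for v in proj("top",[*(C+r*np.array([np.cos(t),np.sin(t)])),.06])],1)[0,0] for r in (.108,.111,.114)]) for t in th]
P=np.array(P);w=np.clip(np.median(P)-15-P,0,None);print("long mark",(w*th).sum()/w.sum(), th[w>0][[0,-1]],th[P.argmin()])
E
```

```text
centre ((232.91580200195312, 198.81761169433594), (88.48353576660156, 90.15853118896484), 60.2133674621582) [0.5272 0.1003]
circle r 0.0769 ang 2.142
dot r 0.0781 ang -1.328
lug+ r 0.0763 ang 1.788
lug- r 0.0759 ang -0.969
lampx 0.39191268537753166 0.42243056244100563
paddle r 0.0787 ang 0.314
mark in r 0.097 ang 0.843
mark out r 0.1205 ang 0.812
pt r 0.1018 ang 0.373
long mark 0.8305257278441692 [0.805 0.86 ] 0.8300000000000005
```

Call:
{"fn": "arm_command", "kwargs": {
  "motion": [
    {"fingers": 0,"slide": [-0.025,0.024,0],"turn": [0,0,0]},
    {"fingers": 0,"slide": [-0.025,0.024,0],"turn": [0,0,0]},
    {"fingers": 0,"slide": [-0.025,0.024,0],"turn": [0,0,0]},
    {"fingers": 0,"slide": [-0.025,0.024,0],"turn": [0,0,0]},
    {"fingers": 0,"slide": [-0.025,0.024,0],"turn": [0,0,0]},
    {"fingers": 0,"slide": [-0.025,0.024,0],"turn": [0,0,0]},
    {"fingers": 0,"slide": [-0.025,0.024,0],"turn": [0,0,0]},
    {"fingers": 0,"slide": [-0.025,0.024,0],"turn": [0,0,0]}
  ]
}}

```text
time_s: 1.4
tcp_pos: [0.3394, -0.3968, 0.2536]
eef_rot: [-0.156, 0.988, -0.0, 0.0]
force: [0.0, -0.0, -0.2]
grip_width: 0.002
gripper_force: 0.0
```

Call:
{"fn": "arm_command", "kwargs": {
  "motion": [
    {"fingers": 0,"slide": [-0.025,0.024,0],"turn": [0,0,0]},
    {"fingers": 0,"slide": [-0.025,0.024,0],"turn": [0,0,0]},
    {"fingers": 0,"slide": [-0.025,0.024,0],"turn": [0,0,0]},
    {"fingers": 0,"slide": [-0.025,0.024,0],"turn": [0,0,0]},
    {"fingers": 0,"slide": [-0.025,0.024,0],"turn": [0,0,0]},
    {"fingers": 0,"slide": [-0.025,0.024,0],"turn": [0,0,0]},
    {"fingers": 0,"slide": [-0.025,0.024,0],"turn": [0,0,0]},
    {"fingers": 0,"slide": [-0.025,0.024,0],"turn": [0,0,0]}
  ]
}}

```text
time_s: 2.2
tcp_pos: [0.4706, -0.1524, 0.2537]
eef_rot: [-0.156, 0.988, -0.0, 0.0]
force: [-0.0, -0.9, 0.1]
grip_width: -0.001
gripper_force: 0.0
```

Call:
{"fn": "arm_command", "kwargs": {
  "motion": [
    {"fingers": 0,"slide": [-0.025,0.024,0],"turn": [0,0,0]},
    {"fingers": 0,"slide": [-0.025,0.024,0],"turn": [0,0,0]},
    {"fingers": 0,"slide": [-0.025,0.024,0],"turn": [0,0,0]},
    {"fingers": 0,"slide": [-0.025,0.024,0],"turn": [0,0,0]},
    {"fingers": 0,"slide": [-0.025,0.024,0],"turn": [0,0,0]},
    {"fingers": 0,"slide": [-0.025,0.024,0],"turn": [0,0,0]},
    {"fingers": 0,"slide": [0,0,0],"turn": [0,0,0]},
    {"fingers": 0,"slide": [0,0,0],"turn": [0,0,0]}
  ]
}}

```text
time_s: 3.0
tcp_pos: [0.5686, 0.0301, 0.253]
eef_rot: [-0.156, 0.988, -0.0, -0.0]
force: [0.5, -0.6, -0.4]
grip_width: -0.001
gripper_force: 0.0
```

```bash
cat >> h.py <<'E'
C0=np.array([.5272,.1003])
def where(C=C0):
    from cell import monitor
    from scipy.spatial.transform import Rotation as R
    s=monitor.read_state(); M=R.from_quat(s["eef_rot"]).as_matrix(); p=np.array(s["tcp_pos"]); d=p[:2]-C
    yaw=np.arctan2(-M[1,0],-M[0,0])   # lever angle for which tool y is tangential
    print("t",round(s["time_s"],2),"tcp",p.round(4),"tilt",M[2].round(3),"r",np.hypot(*d).round(4),"ang",np.arctan2(d[1],d[0]).round(4),"yaw",yaw.round(4),"F",np.round(s["force"],2),"w",round(s["grip_width"],3))
    return p,M
def go(target):
    p,M=where(); print("tool shift",(M.T@(np.array(target)-p)).round(4))
E
python3 - <<'E'
from h import *
from cell import grab_frame
a=.314
p=[*(C0+.078*np.array([np.cos(a),np.sin(a)])-.038*np.array([-np.sin(a),np.cos(a)])),.108]
go(p)
c=calibration("wrist");f=grab_frame("wrist");cv2.imwrite("pics/w0.png",f[:,:,::-1])
print(np.round(c["pose"],3).tolist(),np.round(c["mtx"],1).tolist(), "C at",proj("wrist",[*C0,.06],c))
E
```

```text
t 3.0 tcp [0.5686 0.0301 0.253 ] tilt [ 0.001  0.    -1.   ] r 0.0815 ang -1.0385 yaw 0.3142 F [ 0.52 -0.6  -0.39] w -0.001
tool shift [-0.0605  0.0416  0.1449]
[[-0.309, 0.907, 0.285, 0.495], [0.951, 0.295, 0.092, 0.007], [-0.001, 0.3, -0.954, 0.373], [0.0, 0.0, 0.0, 1.0]] [[329.9, 0.0, 251.7], [0.0, 329.9, 198.5], [0.0, 0.0, 1.0]] C at [334.23683607 159.37024634]
```

View pics/w0.png

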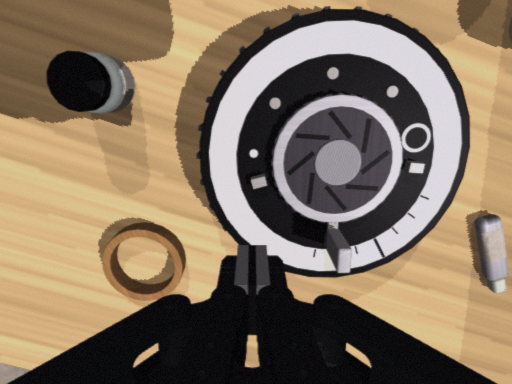

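The wrist view shows the lamp whole: lens at (338,160), large circle (416,137), lever at (335,245) and long mark at (380,248). The fingers are at (252,260). I'll refine the geometry from this view.

```bash
cat >> h.py <<'E'
def lamp(n="wrist",long_rng=(.6,1.05),C=None):
    from cell import grab_frame
    from scipy.optimize import least_squares
    c=calibration(n); f=np.mean([grab_frame(n) for _ in range(3)],0); g=cv2.cvtColor(f.astype(np.uint8),cv2.COLOR_RGB2HSV)
    C=C0.copy() if C is None else C
    gr=f.mean(2).astype(np.float32)
    smp=lambda pts:cv2.remap(gr,np.float32([[q[0] for q in pts]]),np.float32([[q[1] for q in pts]]),1)[0]
    P=lambda r,t,z=.06:proj(n,[C[0]+r*np.cos(t),C[1]+r*np.sin(t),z],c)
    # band inner edge (black->white) radius 94 mm, fit circle
    for _ in range(3):
        E=[];rs=np.arange(.086,.102,.0005)
        for t in np.arange(-3.1,3.1,.05):
            uv=[P(r,t) for r in rs]
            if min(min(u,v,511-u,383-v) for u,v in uv)<2: continue
            s=smp(uv); d=np.diff(cv2.GaussianBlur(s[None],(5,1),0)[0]); 
            if d.max()>4 and s[-1]-s[0]>60: E.append(C+rs[d.argmax()]*np.array([np.cos(t),np.sin(t)]))
        E=np.array(E)
        C=least_squares(lambda q:np.hypot(*(E-q[:2]).T)-q[2],[*C,.094],loss="soft_l1",f_scale=.001); C,r=C.x[:2],C.x[2]
    th=np.arange(*long_rng,.002); s=np.mean([smp([P(r_,t) for t in th]) for r_ in (.107,.110,.113,.116)],0)
    w=np.clip(np.percentile(s,70)-40-s,0,None); print(n,"C",C.round(4),"r",r.round(4),"n",len(E),"mark",(w*th).sum()/w.sum(),th[w>0][[0,-1]] if w.any() else None)
    return C,c,f,smp,P
E
python3 - <<'E'
from h import *
C,c,f,smp,P=lamp()
for nm,uv,z in (("circ",(416,137),.06),("dot",(253.5,153.5),.06),("lug+",(416.5,168),.072),("lug-",(259.5,182),.072)):
    d=ray("wrist",uv,z,c)[:2]-C; print(nm,np.hypot(*d).round(4),np.arctan2(d[1],d[0]).round(3))
cv2.imwrite("pics/w1.png",cv2.resize(f[190:300,270:430].astype(np.uint8),(800,550),interpolation=cv2.INTER_CUBIC)[:,:,::-1])
for a in (.25,.3,.35): print(a,[P(r,a,z).round(1).tolist() for r,z in ((.092,.066),(.078,.118))])
E
```

```text
wrist C [0.5276 0.1006] r 0.0936 n 117 mark 0.8400591511925408 [0.824 0.856]
circ 0.0779 2.172
dot 0.0785 -1.341
lug+ 0.0737 1.816
lug- 0.0749 -1.008
0.25 [[323.8, 249.7], [338.4, 262.0]]
0.3 [[328.3, 249.8], [342.9, 262.1]]
0.35 [[332.8, 249.8], [347.4, 262.1]]
```

View pics/w1.png

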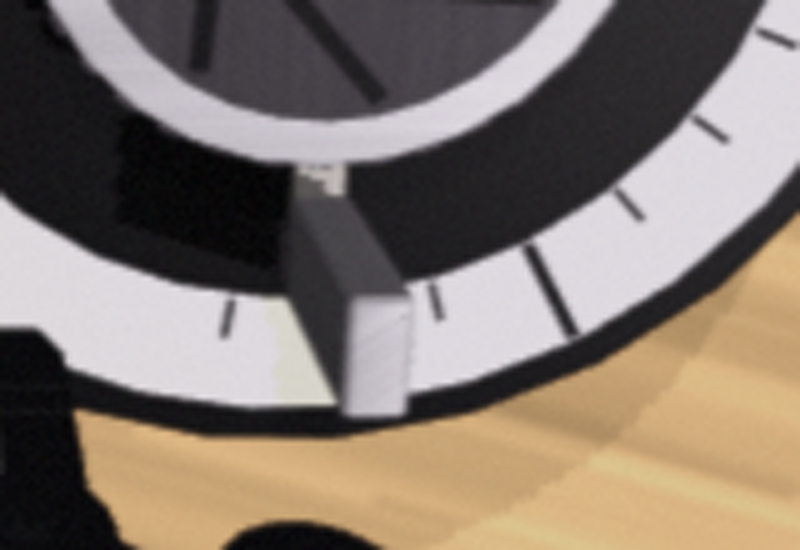

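The crop shows the paddle top centred at (378,355), which puts the lever at about 0.33 rad, and the long mark at 0.84 rad. Descending clockwise of the paddle.

```bash
sed -i 's/^C0=.*/C0=np.array([.5276,.1006])/' h.py
```

Call:
{"fn": "arm_command", "kwargs": {
  "motion": [
    {"fingers": 0,"slide": [-0.015,0.01,0],"turn": [0,0,0]},
    {"fingers": 0,"slide": [-0.015,0.01,0],"turn": [0,0,0]},
    {"fingers": 0,"slide": [-0.015,0.01,0],"turn": [0,0,0]},
    {"fingers": 0,"slide": [-0.015,0.01,0],"turn": [0,0,0]},
    {"fingers": 0,"slide": [0,0,0.04],"turn": [0,0,0]},
    {"fingers": 0,"slide": [0,0,0.04],"turn": [0,0,0]},
    {"fingers": 0,"slide": [0,0,0.04],"turn": [0,0,0]},
    {"fingers": 0,"slide": [0,0,0.023],"turn": [0,0,0]}
  ]
}}

```text
time_s: 4.0
tcp_pos: [0.6123, 0.0864, 0.1065]
eef_rot: [-0.156, 0.988, -0.0, -0.002]
force: [0.1, 0.3, -0.2]
grip_width: -0.003
gripper_force: 0.0
```

Call:
{"fn": "arm_command", "kwargs": {
  "motion": [
    {"fingers": 0,"slide": [0,0.001,0],"turn": [0,0,0]},
    {"fingers": 0,"slide": [0,0.002,0],"turn": [0,0,0]},
    {"fingers": 0,"slide": [0,0.002,0],"turn": [0,0,0]},
    {"fingers": 0,"slide": [0,0.002,0],"turn": [0,0,0]},
    {"fingers": 0,"slide": [0,0.002,0],"turn": [0,0,0]},
    {"fingers": 0,"slide": [0,0.002,0],"turn": [0,0,0]},
    {"fingers": 0,"slide": [0,0.002,0],"turn": [0,0,0]},
    {"fingers": 0,"slide": [0,0,0],"turn": [0,0,0]}
  ]
}}

```text
time_s: 4.8
tcp_pos: [0.6093, 0.0985, 0.1105]
eef_rot: [-0.156, 0.988, 0.0, 0.0]
force: [0.2, -0.1, -0.4]
grip_width: -0.005
gripper_force: 0.0
```

```bash
python3 - <<'E'
from h import *
p,M=where(); d=p[:2]-C0; print("tool-frame offset from axis",(M[:2,:2].T@d).round(4))
E
```

```text
t 4.8 tcp [0.6093 0.0985 0.1105] tilt [-0.  0. -1.] r 0.0817 ang -0.0253 yaw 0.313 F [ 0.21 -0.12 -0.43] w -0.005
tool-frame offset from axis [-0.0771 -0.0271]
```

Call:
{"fn": "arm_command", "kwargs": {
  "motion": [
    {"fingers": 0,"slide": [-0.0013,0.0039,0],"turn": [0,0,-0.05]},
    {"fingers": 0,"slide": [-0.0013,0.0039,0],"turn": [0,0,-0.05]},
    {"fingers": 0,"slide": [-0.0013,0.0039,0],"turn": [0,0,-0.05]},
    {"fingers": 0,"slide": [-0.0013,0.0039,0],"turn": [0,0,-0.05]},
    {"fingers": 0,"slide": [-0.0013,0.0039,0],"turn": [0,0,-0.05]},
    {"fingers": 0,"slide": [-0.0013,0.0039,0],"turn": [0,0,-0.05]},
    {"fingers": 0,"slide": [-0.0013,0.0039,0],"turn": [0,0,-0.05]},
    {"fingers": 0,"slide": [-0.0013,0.0039,0],"turn": [0,0,-0.05]}
  ]
}}

```text
time_s: 5.6
tcp_pos: [0.6038, 0.1299, 0.1103]
eef_rot: [-0.35, 0.937, -0.0, -0.0]
force: [1.0, -2.8, 0.5]
grip_width: 0.0
gripper_force: 1.3
```

```bash
cat >> h.py <<'E'
def off():
    p,M=where(); d=p[:2]-C0; o=M[:2,:2].T@d; print("offset",o.round(4)); return p,M,o
E
python3 -c "from h import *;off()"
```

```text
t 5.6 tcp [0.6038 0.1299 0.1103] tilt [ 0.001 -0.    -1.   ] r 0.0816 ang 0.3674 yaw 0.7146 F [ 0.97 -2.78  0.46] w 0.0
offset [-0.0767 -0.0278]
```

Call:
{"fn": "arm_command", "kwargs": {
  "motion": [
    {"fingers": 0,"slide": [-0.0013,0.0039,0],"turn": [0,0,-0.05]},
    {"fingers": 0,"slide": [-0.0013,0.0039,0],"turn": [0,0,-0.05]},
    {"fingers": 0,"slide": [-0.0013,0.0039,0],"turn": [0,0,-0.05]},
    {"fingers": 0,"slide": [-0.0013,0.0039,0],"turn": [0,0,-0.05]},
    {"fingers": 0,"slide": [-0.0013,0.0039,0],"turn": [0,0,-0.05]},
    {"fingers": 0,"slide": [-0.0013,0.0039,0],"turn": [0,0,-0.05]},
    {"fingers": 0,"slide": [-0.0013,0.0039,0],"turn": [0,0,-0.05]},
    {"fingers": 0,"slide": [-0.0013,0.0039,0],"turn": [0,0,-0.05]}
  ]
}}

```text
time_s: 6.4
tcp_pos: [0.5863, 0.1575, 0.1103]
eef_rot: [-0.529, 0.849, -0.0, -0.0]
force: [1.2, -2.5, 0.4]
grip_width: -0.003
gripper_force: 1.3
```

Call:
{"fn": "arm_command", "kwargs": {
  "motion": [
    {"fingers": 0,"slide": [-0.0013,0.0039,0],"turn": [0,0,-0.05]},
    {"fingers": 0,"slide": [-0.0013,0.0039,0],"turn": [0,0,-0.05]},
    {"fingers": 0,"slide": [-0.0013,0.0039,0],"turn": [0,0,-0.05]},
    {"fingers": 0,"slide": [-0.0013,0.0039,0],"turn": [0,0,-0.05]},
    {"fingers": 0,"slide": [-0.0013,0.0039,0],"turn": [0,0,-0.05]},
    {"fingers": 0,"slide": [-0.0013,0.0039,0],"turn": [0,0,-0.05]},
    {"fingers": 0,"slide": [-0.0013,0.0039,0],"turn": [0,0,-0.05]},
    {"fingers": 0,"slide": [-0.0013,0.0039,0],"turn": [0,0,-0.05]}
  ]
}}

```text
time_s: 7.2
tcp_pos: [0.5598, 0.1764, 0.1104]
eef_rot: [-0.687, 0.727, -0.0, 0.0]
force: [2.4, -2.5, -0.2]
grip_width: 0.001
gripper_force: 1.3
```

```bash
python3 - <<'E'
from h import *
off()
from cell import grab_frame
cv2.imwrite("pics/w2.png",grab_frame("wrist")[:,:,::-1])
E
```

```text
t 7.2 tcp [0.5598 0.1764 0.1104] tilt [ 0.    -0.001 -1.   ] r 0.0823 ang 1.1687 yaw 1.5149 F [ 2.41 -2.46 -0.15] w 0.001
offset [-0.0774 -0.0279]
```

View pics/w2.png

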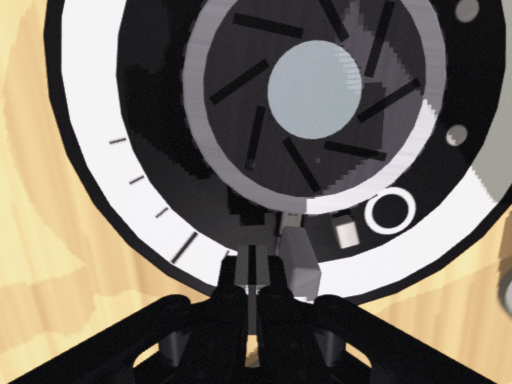

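The finger's outer face is pushing the paddle at (300,265). The open lug is at (346,232) and the circle at (390,210), so there is still a little way to go.

Call:
{"fn": "arm_command", "kwargs": {
  "motion": [
    {"fingers": 0,"slide": [-0.0008,0.0023,0],"turn": [0,0,-0.03]},
    {"fingers": 0,"slide": [-0.0008,0.0023,0],"turn": [0,0,-0.03]},
    {"fingers": 0,"slide": [-0.0008,0.0023,0],"turn": [0,0,-0.03]},
    {"fingers": 0,"slide": [-0.0008,0.0023,0],"turn": [0,0,-0.03]},
    {"fingers": 0,"slide": [-0.0008,0.0023,0],"turn": [0,0,-0.03]},
    {"fingers": 0,"slide": [-0.0008,0.0023,0],"turn": [0,0,-0.03]},
    {"fingers": 0,"slide": [-0.0008,0.0023,0],"turn": [0,0,-0.03]},
    {"fingers": 0,"slide": [0,0,0],"turn": [0,0,0]}
  ]
}}

```text
time_s: 8.05
tcp_pos: [0.543, 0.1819, 0.1104]
eef_rot: [0.759, -0.651, -0.0, -0.0]
force: [3.2, -1.0, 1.2]
grip_width: 0.002
gripper_force: 1.0
```

Call:
{"fn": "arm_command", "kwargs": {
  "motion": [
    {"fingers": 0,"slide": [-0.0003,0.0008,0],"turn": [0,0,-0.01]},
    {"fingers": 0,"slide": [-0.0003,0.0008,0],"turn": [0,0,-0.01]},
    {"fingers": 0,"slide": [-0.0003,0.0008,0],"turn": [0,0,-0.01]},
    {"fingers": 0,"slide": [-0.0003,0.0008,0],"turn": [0,0,-0.01]},
    {"fingers": 0,"slide": [-0.0003,0.0008,0],"turn": [0,0,-0.01]},
    {"fingers": 0,"slide": [-0.0003,0.0008,0],"turn": [0,0,-0.01]},
    {"fingers": 0,"slide": [0,0,0],"turn": [0,0,0]},
    {"fingers": 0,"slide": [0,0,0],"turn": [0,0,0]}
  ]
}}

```text
time_s: 8.85
tcp_pos: [0.5383, 0.1827, 0.1103]
eef_rot: [0.778, -0.628, 0.0, -0.0]
force: [3.0, -0.5, 0.6]
grip_width: -0.001
gripper_force: 1.5
```

```bash
python3 -c "from h import *;off()"
```

```text
t 8.85 tcp [0.5383 0.1827 0.1103] tilt [-0. -0. -1.] r 0.0828 ang 1.4412 yaw 1.7828 F [ 2.99 -0.54  0.61] w -0.001
offset [-0.078  -0.0277]
```

Call:
{"fn": "arm_command", "kwargs": {
  "motion": [
    {"fingers": 0,"slide": [-0.0003,0.0008,0],"turn": [0,0,-0.01]},
    {"fingers": 0,"slide": [-0.0003,0.0008,0],"turn": [0,0,-0.01]},
    {"fingers": 0,"slide": [-0.0003,0.0008,0],"turn": [0,0,-0.01]},
    {"fingers": 0,"slide": [-0.0003,0.0008,0],"turn": [0,0,-0.01]},
    {"fingers": 0,"slide": [-0.0003,0.0008,0],"turn": [0,0,-0.01]},
    {"fingers": 0,"slide": [-0.0003,0.0008,0],"turn": [0,0,-0.01]},
    {"fingers": 0,"slide": [0,0,0],"turn": [0,0,0]},
    {"fingers": 0,"slide": [0,0,0],"turn": [0,0,0]}
  ]
}}

```text
time_s: 9.65
tcp_pos: [0.5342, 0.1833, 0.1105]
eef_rot: [0.797, -0.604, 0.001, -0.001]
force: [8.7, -3.2, -3.0]
grip_width: -0.0
gripper_force: 4.0
```

```bash
python3 -c "from h import *;off()"
```

```text
t 9.65 tcp [0.5342 0.1833 0.1105] tilt [ 0.    -0.002 -1.   ] r 0.083 ang 1.4908 yaw 1.8436 F [ 8.73 -3.22 -3.01] w -0.0
offset [-0.0779 -0.0287]
```

Call:
{"fn": "arm_command", "kwargs": {
  "motion": [
    {"fingers": 0,"slide": [-0.0003,0.0008,0],"turn": [0,0,-0.01]},
    {"fingers": 0,"slide": [0,0,0],"turn": [0,0,0]},
    {"fingers": 0,"slide": [0,0,0],"turn": [0,0,0]},
    {"fingers": 0,"slide": [0,-0.005,0],"turn": [0,0,0]},
    {"fingers": 0,"slide": [0,-0.012,0],"turn": [0,0,0]},
    {"fingers": 0,"slide": [0,-0.012,0],"turn": [0,0,0]},
    {"fingers": 0,"slide": [0,-0.002,0],"turn": [0,0,0]},
    {"fingers": 0,"slide": [0,0,-0.02],"turn": [0,0,0]}
  ]
}}

```text
time_s: 10.45
tcp_pos: [0.5606, 0.1913, 0.1274]
eef_rot: [0.799, -0.601, -0.001, 0.003]
force: [-0.1, -0.3, 0.1]
grip_width: -0.003
gripper_force: 0.0
```

Call:
{"fn": "arm_command", "kwargs": {
  "motion": [
    {"fingers": 0,"slide": [0,0,-0.04],"turn": [0,0,0]},
    {"fingers": 0,"slide": [0,0,-0.03],"turn": [0,0,0]},
    {"fingers": 0,"slide": [0,-0.01,-0.02],"turn": [0,0,0]},
    {"fingers": 0,"slide": [0,-0.01,-0.02],"turn": [0,0,0]},
    {"fingers": 0,"slide": [0,0,0],"turn": [0,0,0]},
    {"fingers": 0,"slide": [0,0,0],"turn": [0,0,0]},
    {"fingers": 0,"slide": [0,0,0],"turn": [0,0,0]},
    {"fingers": 0,"slide": [0,0,0],"turn": [0,0,0]}
  ]
}}

```text
time_s: 11.25
tcp_pos: [0.5806, 0.1973, 0.2392]
eef_rot: [0.799, -0.601, -0.0, 0.001]
force: [-0.1, 0.2, -0.1]
grip_width: 0.002
gripper_force: 0.0
```

```bash
python3 - <<'E'
from h import *
off()
C,c,f,smp,P=lamp()
cv2.imwrite("pics/w3.png",f[:,:,::-1])
for a in (1.6,1.665,1.7): print(a,[P(r,a,z).round(1).tolist() for r,z in ((.092,.066),(.078,.118))])
a=1.665; u=np.array([np.cos(a),np.sin(a)]); t=np.array([-u[1],u[0]])
go([*(C0+.078*u+.040*t),.110])
E
```

```text
t 11.25 tcp [0.5806 0.1973 0.2392] tilt [ 0.     0.002 -1.   ] r 0.1102 ang 1.0698 yaw 1.8528 F [-0.05  0.2  -0.13] w 0.002
offset [-0.0781 -0.0778]
wrist C [0.5269 0.0999] r 0.0937 n 84 mark 0.8384362081053792 [0.822 0.854]
1.6 [[311.3, 192.7], [328.7, 195.0]]
1.665 [[317.5, 194.1], [335.1, 196.4]]
1.7 [[320.9, 194.6], [338.5, 197.0]]
t 11.4 tcp [0.581  0.1974 0.2398] tilt [ 0.     0.001 -1.   ] r 0.1106 ang 1.0672 yaw 1.8528 F [ 0.63 -0.31  0.24] w -0.0
tool shift [-0.006   0.1028  0.1299][ WARN:0@1.096] global loadsave.cpp:1063 imwrite_ Unsupported depth image for selected encoder is fallbacked to CV_8U.
```

View pics/w3.png

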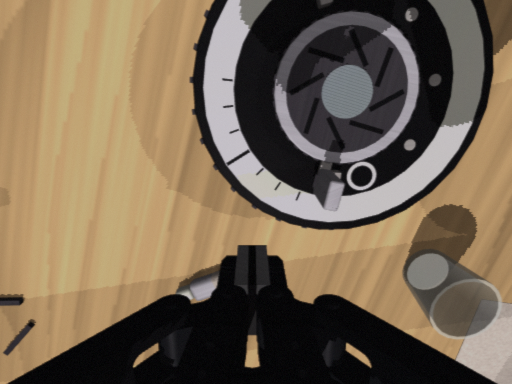

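The paddle top is at (334,196), matching 1.665 rad, so the lever is at the open stop beside the circle (362,176). Next I cross over to the other side.

Call:
{"fn": "arm_command", "kwargs": {
  "motion": [
    {"fingers": 0,"slide": [-0.001,0.025,0],"turn": [0,0,0]},
    {"fingers": 0,"slide": [-0.002,0.026,0],"turn": [0,0,0]},
    {"fingers": 0,"slide": [-0.001,0.026,0],"turn": [0,0,0]},
    {"fingers": 0,"slide": [-0.002,0.026,0],"turn": [0,0,0]},
    {"fingers": 0,"slide": [0,0,0],"turn": [0,0,0.094]},
    {"fingers": 0,"slide": [0,0,0.03],"turn": [0,0,0.094]},
    {"fingers": 0,"slide": [0,0,0.03],"turn": [0,0,0]},
    {"fingers": 0,"slide": [0,0,0],"turn": [0,0,0]}
  ]
}}

```text
time_s: 12.2
tcp_pos: [0.4784, 0.1732, 0.177]
eef_rot: [0.739, -0.673, -0.001, 0.003]
force: [0.8, 0.7, 0.5]
grip_width: 0.004
gripper_force: 0.0
```

```bash
python3 - <<'E'
from h import *
off()
a=1.665; u=np.array([np.cos(a),np.sin(a)]); t=np.array([-u[1],u[0]])
go([*(C0+.078*u+.036*t),.110])
E
```

```text
t 12.2 tcp [0.4784 0.1732 0.177 ] tilt [ 0.003  0.006 -1.   ] r 0.0877 ang 2.1658 yaw 1.6643 F [0.8  0.66 0.46] w 0.004
offset [-0.0769  0.0422]
t 12.2 tcp [0.4784 0.1732 0.177 ] tilt [ 0.003  0.006 -1.   ] r 0.0877 ang 2.1658 yaw 1.6643 F [0.8  0.66 0.46] w 0.004
tool shift [-0.0013 -0.0065  0.067 ]
```

Call:
{"fn": "arm_command", "kwargs": {
  "motion": [
    {"fingers": 0,"slide": [-0.001,0,0.03],"turn": [0,0,0]},
    {"fingers": 0,"slide": [0,0,0.037],"turn": [0,0,0]},
    {"fingers": 0,"slide": [0,-0.004,0],"turn": [0,0,0]},
    {"fingers": 0,"slide": [0,-0.006,0],"turn": [0,0,0]},
    {"fingers": 0,"slide": [0,-0.005,0],"turn": [0,0,0]},
    {"fingers": 0,"slide": [0,-0.004,0],"turn": [0,0,0]},
    {"fingers": 0,"slide": [0,-0.003,0],"turn": [0,0,0]},
    {"fingers": 0,"slide": [0,0,0],"turn": [0,0,0]}
  ]
}}

```text
time_s: 13.0
tcp_pos: [0.5028, 0.1778, 0.1139]
eef_rot: [0.739, -0.673, -0.0, -0.0]
force: [-2.0, -0.1, 0.7]
grip_width: -0.0
gripper_force: 0.9
```

Call:
{"fn": "arm_command", "kwargs": {
  "motion": [
    {"fingers": 0,"slide": [-0.0009,-0.0039,0],"turn": [0,0,0.05]},
    {"fingers": 0,"slide": [-0.0009,-0.0039,0],"turn": [0,0,0.05]},
    {"fingers": 0,"slide": [-0.0009,-0.0039,0],"turn": [0,0,0.05]},
    {"fingers": 0,"slide": [-0.0009,-0.0039,0],"turn": [0,0,0.05]},
    {"fingers": 0,"slide": [-0.0009,-0.0039,0],"turn": [0,0,0.05]},
    {"fingers": 0,"slide": [-0.0009,-0.0039,0],"turn": [0,0,0.05]},
    {"fingers": 0,"slide": [-0.0009,-0.0039,0],"turn": [0,0,0.05]},
    {"fingers": 0,"slide": [-0.0009,-0.0039,0],"turn": [0,0,0.05]}
  ]
}}

```text
time_s: 13.8
tcp_pos: [0.5334, 0.1819, 0.1134]
eef_rot: [-0.59, 0.807, 0.0, -0.001]
force: [-2.5, -0.6, 1.6]
grip_width: 0.001
gripper_force: 1.4
```

```bash
python3 -c "from h import *;off()"
```

```text
t 13.8 tcp [0.5334 0.1819 0.1134] tilt [ 0.001  0.001 -1.   ] r 0.0815 ang 1.4999 yaw 1.2626 F [-2.45 -0.61  1.6 ] w 0.001
offset [-0.0792  0.0192]
```

Call:
{"fn": "arm_command", "kwargs": {
  "motion": [
    {"fingers": 0,"slide": [-0.0009,-0.0039,0],"turn": [0,0,0.05]},
    {"fingers": 0,"slide": [-0.0009,-0.0039,0],"turn": [0,0,0.05]},
    {"fingers": 0,"slide": [-0.0009,-0.0039,0],"turn": [0,0,0.05]},
    {"fingers": 0,"slide": [-0.0009,-0.0039,0],"turn": [0,0,0.05]},
    {"fingers": 0,"slide": [-0.0009,-0.0039,0],"turn": [0,0,0.05]},
    {"fingers": 0,"slide": [-0.0006,-0.0024,0],"turn": [0,0,0.03]},
    {"fingers": 0,"slide": [-0.0004,-0.0016,0],"turn": [0,0,0.02]},
    {"fingers": 0,"slide": [0,0,0],"turn": [0,0,0]}
  ]
}}

```text
time_s: 14.6
tcp_pos: [0.5573, 0.1773, 0.1132]
eef_rot: [-0.464, 0.886, 0.0, -0.0]
force: [-2.9, 0.5, 0.3]
grip_width: 0.001
gripper_force: 1.1
```

```bash
python3 - <<'E'
from h import *
off()
C,c,f,smp,P=lamp()
cv2.imwrite("pics/w4.png",f[:,:,::-1].astype(np.uint8))
for a in (.84,.9,.95,1.): print(a,[P(r,a,z).round(1).tolist() for r,z in ((.092,.066),(.078,.118))])
E
```

```text
t 14.6 tcp [0.5573 0.1773 0.1132] tilt [ 0.  0. -1.] r 0.0823 ang 1.2012 yaw 0.9645 F [-2.9   0.46  0.34] w 0.001
offset [-0.08    0.0193]
wrist C [0.5277 0.0999] r 0.094 n 60 mark 0.9564518548585217 [0.802 1.05 ]
0.84 [[196.1, 257.0], [177.8, 286.6]]
0.9 [[205.8, 257.8], [189.5, 287.6]]
0.95 [[214.0, 258.1], [199.2, 287.9]]
1.0 [[222.1, 258.0], [208.9, 287.8]]
```

View pics/w4.png

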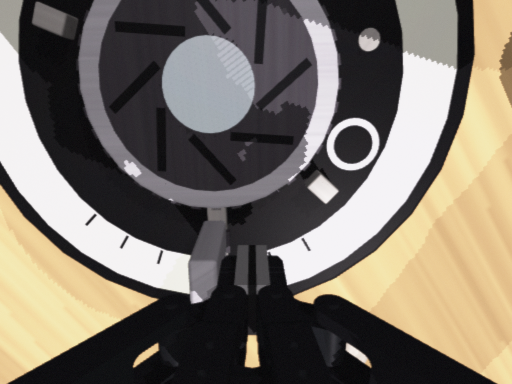

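The paddle is at about (203,280), so the pointer is near 0.975 rad. I'll push slightly less than the remaining distance, back off and measure from above.

Call:
{"fn": "arm_command", "kwargs": {
  "motion": [
    {"fingers": 0,"slide": [-0.0004,-0.0017,0],"turn": [0,0,0.022]},
    {"fingers": 0,"slide": [-0.0004,-0.0017,0],"turn": [0,0,0.022]},
    {"fingers": 0,"slide": [-0.0004,-0.0017,0],"turn": [0,0,0.022]},
    {"fingers": 0,"slide": [-0.0004,-0.0017,0],"turn": [0,0,0.022]},
    {"fingers": 0,"slide": [-0.0004,-0.0017,0],"turn": [0,0,0.022]},
    {"fingers": 0,"slide": [0,0,0],"turn": [0,0,0]},
    {"fingers": 0,"slide": [0,0,0],"turn": [0,0,0]},
    {"fingers": 0,"slide": [0,0,0],"turn": [0,0,0]}
  ]
}}

```text
time_s: 15.55
tcp_pos: [0.5656, 0.1739, 0.1133]
eef_rot: [-0.415, 0.91, 0.0, 0.0]
force: [-0.8, -0.2, -0.9]
grip_width: -0.004
gripper_force: 0.9
```

```bash
python3 -c "from h import *;off()"
```

```text
t 15.55 tcp [0.5656 0.1739 0.1133] tilt [-0. -0. -1.] r 0.0826 ang 1.0931 yaw 0.855 F [-0.79 -0.23 -0.91] w -0.004
offset [-0.0803  0.0195]
```

Call:
{"fn": "arm_command", "kwargs": {
  "motion": [
    {"fingers": 0,"slide": [0,0.004,0],"turn": [0,0,0]},
    {"fingers": 0,"slide": [0,0.012,0],"turn": [0,0,0]},
    {"fingers": 0,"slide": [0,0.014,0],"turn": [0,0,0]},
    {"fingers": 0,"slide": [0,0.01,-0.03],"turn": [0,0,0]},
    {"fingers": 0,"slide": [-0.02,0.01,-0.04],"turn": [0,0,0]},
    {"fingers": 0,"slide": [-0.02,0,-0.02],"turn": [0,0,0]},
    {"fingers": 0,"slide": [0,0,0],"turn": [0,0,0]},
    {"fingers": 0,"slide": [0,0,0],"turn": [0,0,0]}
  ]
}}

```text
time_s: 16.35
tcp_pos: [0.5532, 0.2378, 0.2034]
eef_rot: [-0.415, 0.91, 0.0, 0.0]
force: [-0.5, -0.0, -0.3]
grip_width: 0.001
gripper_force: 0.0
```

```bash
python3 - <<'E'
from h import *
off()
C,c,f,smp,P=lamp()
q=P(.092,.84,.066); print(q)
x,y=np.clip((q-[80,60]).astype(int),0,[352,264])
np.save("f5.npy",f); print("crop",x,y)
cv2.imwrite("pics/w5.png",cv2.resize(f[y:y+120,x:x+160].astype(np.uint8),(800,600),interpolation=cv2.INTER_CUBIC)[:,:,::-1])
for a in (.80,.84,.88,.92): print(a,[((P(r,a,z)-[x,y]+.5)*5-.5).round(0).tolist() for r,z in ((.064,.072),(.092,.066),(.094,.06),(.118,.06),(.066,.118),(.09,.118))])
E
```

```text
t 16.35 tcp [0.5532 0.2378 0.2034] tilt [-0.001  0.    -1.   ] r 0.1396 ang 1.3861 yaw 0.8557 F [-0.54 -0.02 -0.34] w 0.001
offset [-0.1204  0.0706]
wrist C [0.5283 0.1003] r 0.094 n 65 mark 0.840343858627433 [0.824 0.856]
[159.03607525 158.81314616]
crop 79 98
0.8 [[361.0, 127.0], [379.0, 305.0], [390.0, 311.0], [394.0, 453.0], [253.0, 175.0], [264.0, 366.0]]
0.84 [[378.0, 128.0], [402.0, 306.0], [413.0, 311.0], [423.0, 454.0], [274.0, 176.0], [292.0, 367.0]]
0.88 [[396.0, 128.0], [425.0, 306.0], [436.0, 311.0], [451.0, 454.0], [296.0, 176.0], [320.0, 366.0]]
0.92 [[413.0, 127.0], [449.0, 305.0], [459.0, 310.0], [479.0, 453.0], [317.0, 175.0], [348.0, 365.0]]
```

View pics/w5.png

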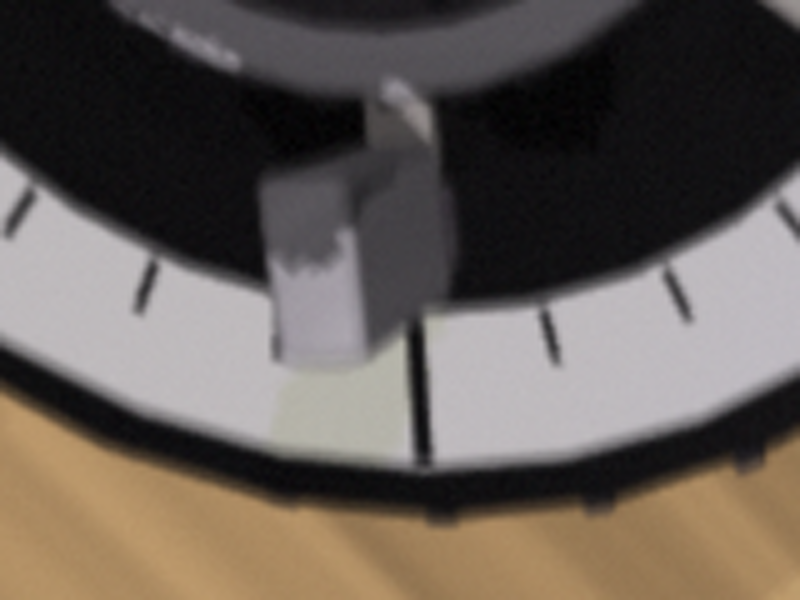

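The paddle top is centred between (303,180) and (322,362), so the lever is at about 0.886 rad against the mark at 0.84. It needs about 0.046 rad more.

Call:
{"fn": "arm_command", "kwargs": {
  "motion": [
    {"fingers": 0,"slide": [0.02,-0.01,0],"turn": [0,0,0]},
    {"fingers": 0,"slide": [0.02,-0.01,0],"turn": [0,0,0]},
    {"fingers": 0,"slide": [0,0,0.045],"turn": [0,0,0]},
    {"fingers": 0,"slide": [0,0,0.045],"turn": [0,0,0]},
    {"fingers": 0,"slide": [0,0,0],"turn": [0,0,0]},
    {"fingers": 0,"slide": [0,-0.012,0],"turn": [0,0,0]},
    {"fingers": 0,"slide": [0,-0.01,0],"turn": [0,0,0]},
    {"fingers": 0,"slide": [0,0,0],"turn": [0,0,0]}
  ]
}}

```text
time_s: 17.3
tcp_pos: [0.5615, 0.1787, 0.1154]
eef_rot: [-0.414, 0.91, 0.0, 0.002]
force: [-0.7, -0.4, -0.1]
grip_width: -0.004
gripper_force: 0.0
```

```bash
python3 - <<'E'
from h import *
off()
a=1.047
go([*(C0+.0826*np.array([np.cos(a),np.sin(a)])),.113])
E
```

```text
t 17.3 tcp [0.5615 0.1787 0.1154] tilt [-0.003 -0.001 -1.   ] r 0.0851 ang 1.1607 yaw 0.8538 F [-0.7  -0.38 -0.05] w -0.004
offset [-0.0812  0.0257]
t 17.3 tcp [0.5615 0.1787 0.1154] tilt [-0.003 -0.001 -1.   ] r 0.0851 ang 1.1607 yaw 0.8538 F [-0.7  -0.38 -0.05] w -0.004
tool shift [ 0.0001 -0.0099  0.0024]
```

Call:
{"fn": "arm_command", "kwargs": {
  "motion": [
    {"fingers": 0,"slide": [0,-0.002,0],"turn": [0,0,0.009]},
    {"fingers": 0,"slide": [0,-0.002,0],"turn": [0,0,0.009]},
    {"fingers": 0,"slide": [0,-0.002,0],"turn": [0,0,0.009]},
    {"fingers": 0,"slide": [0,-0.002,0],"turn": [0,0,0.009]},
    {"fingers": 0,"slide": [0,-0.0018,0],"turn": [0,0,0.009]},
    {"fingers": 0,"slide": [0,0,0],"turn": [0,0,0]},
    {"fingers": 0,"slide": [0,0,0],"turn": [0,0,0]},
    {"fingers": 0,"slide": [0,0,0],"turn": [0,0,0]}
  ]
}}

```text
time_s: 18.1
tcp_pos: [0.5667, 0.1728, 0.1133]
eef_rot: [-0.394, 0.919, 0.0, 0.0]
force: [-0.4, 2.7, 1.0]
grip_width: 0.001
gripper_force: 1.1
```

```bash
python3 -c "from h import *;off()"
```

```text
t 18.1 tcp [0.5667 0.1728 0.1133] tilt [-0.  0. -1.] r 0.0821 ang 1.0746 yaw 0.8101 F [-0.37  2.73  0.96] w 0.001
offset [-0.0793  0.0215]
```

Call:
{"fn": "arm_command", "kwargs": {
  "motion": [
    {"fingers": 0,"slide": [0,0.004,0],"turn": [0,0,0]},
    {"fingers": 0,"slide": [0,0.012,0],"turn": [0,0,0]},
    {"fingers": 0,"slide": [0,0.014,0],"turn": [0,0,0]},
    {"fingers": 0,"slide": [0,0,-0.045],"turn": [0,0,0]},
    {"fingers": 0,"slide": [-0.02,-0.02,-0.045],"turn": [0,0,0]},
    {"fingers": 0,"slide": [-0.03,-0.02,0],"turn": [0,0,0]},
    {"fingers": 0,"slide": [-0.02,-0.01,0],"turn": [0,0,0]},
    {"fingers": 0,"slide": [0,0,0],"turn": [0,0,0]}
  ]
}}

```text
time_s: 18.9
tcp_pos: [0.6289, 0.2108, 0.2]
eef_rot: [-0.394, 0.919, -0.0, 0.0]
force: [-1.7, -0.2, -0.3]
grip_width: 0.004
gripper_force: 0.0
```

```bash
python3 - <<'E'
from h import *
off()
C,c,f,smp,P=lamp()
q=P(.092,.84,.066); x,y=np.clip((q-[80,60]).astype(int),0,[352,264])
cv2.imwrite("pics/w6.png",cv2.resize(f[y:y+120,x:x+160].astype(np.uint8),(800,600),interpolation=cv2.INTER_CUBIC)[:,:,::-1])
for a in (.80,.84,.88): print(a,[((P(r,a,z)-[x,y]+.5)*5-.5).round(0).tolist() for r,z in ((.064,.072),(.092,.066),(.094,.06),(.118,.06),(.066,.118),(.09,.118))])
E
```

```text
t 18.9 tcp [0.6289 0.2108 0.2   ] tilt [ 0. -0. -1.] r 0.1497 ang 0.8277 yaw 0.8099 F [-1.65 -0.22 -0.28] w 0.004
offset [-0.1496  0.0027]
wrist C [0.5292 0.1006] r 0.0937 n 54 mark 0.8433133618866306 [0.826 0.86 ]
0.8 [[382.0, 106.0], [382.0, 304.0], [383.0, 314.0], [382.0, 469.0], [374.0, 111.0], [374.0, 322.0]]
0.84 [[400.0, 106.0], [407.0, 304.0], [407.0, 314.0], [412.0, 468.0], [397.0, 111.0], [404.0, 322.0]]
0.88 [[418.0, 105.0], [431.0, 303.0], [431.0, 313.0], [442.0, 467.0], [420.0, 110.0], [433.0, 320.0]]
```

View pics/w6.png

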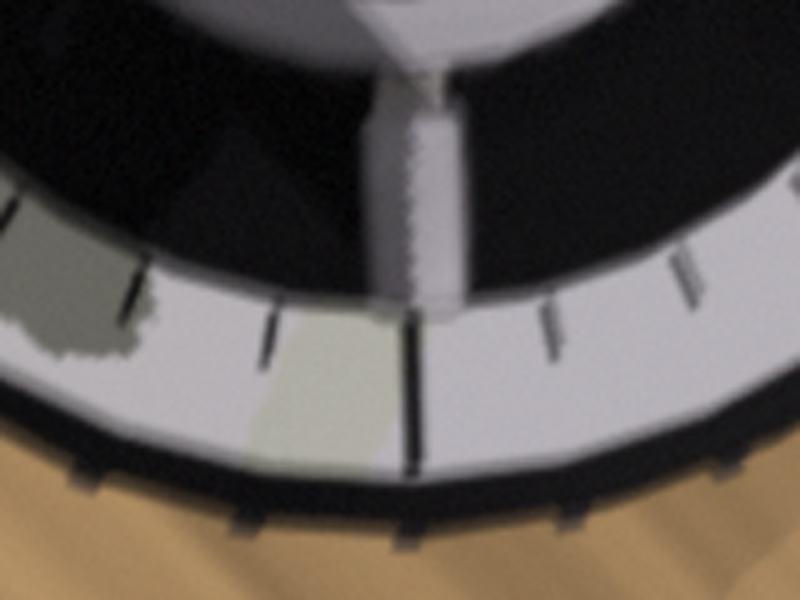

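The lever is now nearly on the mark: paddle top centre at about (415,215), mark at (408,390). The frame is slightly motion-blurred, so I'll measure the paddle edges numerically now that the arm is still.

```bash
cat >> h.py <<'E'
def lever(C=None):
    C,c,f,smp,P=lamp(C=C)
    th=np.arange(.65,1.1,.002); out=[]
    for r in (.068,.071,.074,.077,.080):
        s=cv2.GaussianBlur(smp([P(r,t,.118) for t in th])[None],(9,1),0)[0]; d=np.diff(s)
        a,b=th[d.argmax()],th[d.argmin()]; out.append((r,round((a+b)/2,4),round((b-a)*r*1000,1)))
    print(out)
    return smp,P,th
E
python3 - <<'E'
from h import *
off()
smp,P,th=lever()
for nm,r,z in (("pad",.074,.118),("neck",.0635,.072)): print(nm,smp([P(r,t,z) for t in np.arange(.7,1.02,.01)]).astype(int))
E
```

```text
t 19.05 tcp [0.6265 0.2096 0.2   ] tilt [ 0.001  0.    -1.   ] r 0.1472 ang 0.834 yaw 0.8102 F [-0.86  0.04  0.  ] w -0.002
offset [-0.1472  0.0035]
wrist C [0.5277 0.1002] r 0.0934 n 53 mark 0.8413900815435057 [0.826 0.856]
[(0.068, np.float64(0.859), np.float64(11.3)), (0.071, np.float64(0.859), np.float64(11.5)), (0.074, np.float64(0.896), np.float64(5.9)), (0.077, np.float64(0.896), np.float64(5.9)), (0.08, np.float64(0.894), np.float64(5.8))]
pad [  8   6   7   7   7   8   7  14  41  64  77  81  80  79  82  95 131 154
 155 155 157 157 150 126  77  35  18  17  17  18  16  19  17]
neck [  5   5   7   7   6   6   5  10  27  54  67  71  72  70  70  71  72  72
  70  70  73  85 103 101  58  24  16  14  13  14  15  15  15]
```

```bash
python3 - <<'E'
from h import *
p,M=where()
a=1.0546; F=np.array([*(C0+.0821*np.array([np.cos(a),np.sin(a)])),.113])
b=.79; go(F+.028*np.array([-np.sin(b),np.cos(b),0]))
E
```

```text
t 19.2 tcp [0.6269 0.2095 0.2008] tilt [ 0.  0. -1.] r 0.1474 ang 0.8315 yaw 0.8103 F [-0.37  0.19 -0.43] w 0.001
t 19.2 tcp [0.6269 0.2095 0.2008] tilt [ 0.  0. -1.] r 0.1474 ang 0.8315 yaw 0.8103 F [-0.37  0.19 -0.43] w 0.001
tool shift [0.0671 0.0447 0.0878]
```

Call:
{"fn": "arm_command", "kwargs": {
  "motion": [
    {"fingers": 0,"slide": [0.02,0.015,0],"turn": [0,0,0]},
    {"fingers": 0,"slide": [0.022,0.015,0],"turn": [0,0,0]},
    {"fingers": 0,"slide": [0.025,0.015,0],"turn": [0,0,0.02]},
    {"fingers": 0,"slide": [0,0,0.045],"turn": [0,0,0]},
    {"fingers": 0,"slide": [0,0,0.043],"turn": [0,0,0]},
    {"fingers": 0,"slide": [0,-0.01,0],"turn": [0,0,0]},
    {"fingers": 0,"slide": [0,-0.008,0],"turn": [0,0,0]},
    {"fingers": 0,"slide": [0,0,0],"turn": [0,0,0]}
  ]
}}

```text
time_s: 20.0
tcp_pos: [0.5639, 0.1791, 0.1148]
eef_rot: [-0.384, 0.923, -0.0, 0.002]
force: [0.4, 0.1, -0.7]
grip_width: 0.0
gripper_force: 0.0
```

Call:
{"fn": "arm_command", "kwargs": {
  "motion": [
    {"fingers": 0,"slide": [0,0,0],"turn": [0,0,0]},
    {"fingers": 0,"slide": [0,0,0],"turn": [0,0,0]},
    {"fingers": 0,"slide": [0,0,0],"turn": [0,0,0]},
    {"fingers": 0,"slide": [0,0,0],"turn": [0,0,0]},
    {"fingers": 0,"slide": [0,0,0],"turn": [0,0,0]},
    {"fingers": 0,"slide": [0,0,0],"turn": [0,0,0]},
    {"fingers": 0,"slide": [0,0,0],"turn": [0,0,0]},
    {"fingers": 0,"slide": [0,0,0],"turn": [0,0,0]}
  ]
}}

```text
time_s: 20.8
tcp_pos: [0.5618, 0.1793, 0.1126]
eef_rot: [-0.385, 0.923, -0.0, -0.0]
force: [-0.5, 0.1, 0.4]
grip_width: 0.003
gripper_force: 0.0
```

```bash
python3 - <<'E'
from h import *
off()
a=1.0546; go([*(C0+.0821*np.array([np.cos(a),np.sin(a)])),.113])
E
```

```text
t 20.8 tcp [0.5618 0.1793 0.1126] tilt [ 0.  0. -1.] r 0.0858 ang 1.1613 yaw 0.7899 F [-0.51  0.12  0.45] w 0.003
offset [-0.0799  0.0311]
t 20.8 tcp [0.5618 0.1793 0.1126] tilt [ 0.  0. -1.] r 0.0858 ang 1.1613 yaw 0.7899 F [-0.51  0.12  0.45] w 0.003
tool shift [ 0.0007 -0.0097 -0.0004]
```

Call:
{"fn": "arm_command", "kwargs": {
  "motion": [
    {"fingers": 0,"slide": [0,-0.003,0],"turn": [0,0,0]},
    {"fingers": 0,"slide": [0,-0.002,0],"turn": [0,0,0]},
    {"fingers": 0,"slide": [0,-0.002,0],"turn": [0,0,0]},
    {"fingers": 0,"slide": [0,-0.0015,0],"turn": [0,0,0]},
    {"fingers": 0,"slide": [0,-0.0012,0],"turn": [0,0,0]},
    {"fingers": 0,"slide": [0,0,0],"turn": [0,0,0]},
    {"fingers": 0,"slide": [0,0,0],"turn": [0,0,0]},
    {"fingers": 0,"slide": [0,0,0],"turn": [0,0,0]}
  ]
}}

```text
time_s: 21.6
tcp_pos: [0.5687, 0.1726, 0.1127]
eef_rot: [-0.385, 0.923, 0.0, 0.0]
force: [-0.7, 2.3, 0.1]
grip_width: 0.003
gripper_force: 1.1
```

```bash
python3 -c "from h import *;off()"
```

```text
t 21.6 tcp [0.5687 0.1726 0.1127] tilt [-0.  0. -1.] r 0.0829 ang 1.0522 yaw 0.7899 F [-0.72  2.34  0.12] w 0.003
offset [-0.0801  0.0215]
```

Call:
{"fn": "arm_command", "kwargs": {
  "motion": [
    {"fingers": 0,"slide": [0,0.004,0],"turn": [0,0,0]},
    {"fingers": 0,"slide": [0,0.012,0],"turn": [0,0,0]},
    {"fingers": 0,"slide": [0,0.014,0],"turn": [0,0,0]},
    {"fingers": 0,"slide": [0,0,-0.045],"turn": [0,0,0]},
    {"fingers": 0,"slide": [-0.02,-0.02,-0.045],"turn": [0,0,0]},
    {"fingers": 0,"slide": [-0.03,-0.02,0],"turn": [0,0,0]},
    {"fingers": 0,"slide": [-0.02,-0.01,0],"turn": [0,0,0]},
    {"fingers": 0,"slide": [0,0,0],"turn": [0,0,0]}
  ]
}}

```text
time_s: 22.4
tcp_pos: [0.6316, 0.2094, 0.1994]
eef_rot: [-0.385, 0.923, -0.0, 0.0]
force: [-0.9, 0.2, -0.6]
grip_width: -0.004
gripper_force: 0.0
```

Call:
{"fn": "arm_command", "kwargs": {
  "motion": [
    {"fingers": 0,"slide": [0,0,0],"turn": [0,0,0]},
    {"fingers": 0,"slide": [0,0,0],"turn": [0,0,0]},
    {"fingers": 0,"slide": [0,0,0],"turn": [0,0,0]},
    {"fingers": 0,"slide": [0,0,0],"turn": [0,0,0]},
    {"fingers": 0,"slide": [0,0,0],"turn": [0,0,0]},
    {"fingers": 0,"slide": [0,0,0],"turn": [0,0,0]},
    {"fingers": 0,"slide": [0,0,0],"turn": [0,0,0]},
    {"fingers": 0,"slide": [0,0,0],"turn": [0,0,0]}
  ]
}}

```text
time_s: 23.2
tcp_pos: [0.6305, 0.2081, 0.2]
eef_rot: [-0.385, 0.923, 0.0, 0.0]
force: [0.2, -0.7, -1.0]
grip_width: 0.001
gripper_force: 0.0
```

```bash
python3 - <<'E'
from h import *
off()
smp,P,th=lever()
for nm,r,z in (("pad",.070,.118),("pad",.074,.118),("neck",.0635,.072),("tip",.0915,.066)): print(nm,smp([P(r,t,z) for t in np.arange(.7,1.02,.01)]).astype(int))
E
```

```text
t 23.2 tcp [0.6305 0.2081 0.2   ] tilt [-0.  0. -1.] r 0.1488 ang 0.8072 yaw 0.7897 F [ 0.18 -0.74 -0.95] w 0.001
offset [-0.1488  0.0026]
wrist C [0.5272 0.0997] r 0.0939 n 51 mark 0.8398891210886167 [0.824 0.854]
[(0.068, np.float64(0.863), np.float64(7.2)), (0.071, np.float64(0.868), np.float64(7.1)), (0.074, np.float64(0.865), np.float64(7.3)), (0.077, np.float64(0.863), np.float64(7.2)), (0.08, np.float64(0.85), np.float64(9.3))]
pad [  8   4   6   7   6  22  53  68  78  82  87 113 147 157 161 160 161 161
 159 156 148 133  84  29  16  14  14  14  15  14  15  15  16]
pad [  5   7   6   5   7  19  44  69  80  83  82  86 130 152 155 156 154 157
 156 155 148 122  65  29  19  17  18  17  16  18  17  17  18]
neck [  6   5   7   6   6  13  34  59  69  71  70  71  71  70  71  75  90 115
 130 134 129  92  49  22  13  13  14  16  17  14  14  15  16]
tip [ 16  16  15  12  14  20  46  66  74  82 119 153 160 163 165 166 168 169
 172 171 158 136  66  24  17  17  18  18  20  17  19  16  18]
```

```bash
python3 -c "
from cell import workorder; print(workorder.finish_job())"
```

```text
the job is handed in; nothing more can be done
None
```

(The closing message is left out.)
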